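# Strip the measuring set-up off the granite plate

## Robot

A 7-joint arm with a two-finger parallel gripper is mounted at the origin on the work surface. World frame = base frame: x ahead of the robot, y to its left, z up, the work surface at z = 0. Lengths are in m, angles in rad, forces in N, time in s.
With the tool pointing down it reaches from about 0.4 to 0.85 m from the base axis. Payload 10.4 kg.
Tool frame: the origin (TCP) lies on the centre line of the jaws, within the pads' length; the fingertips stand 11 mm ahead of it and the grasp point (between the pads) lies 8 mm behind it (tip_reach is the distance from the TCP to the fingertips, in m); z points along the fingers, y is the line along which they close (so a half turn about z gives the same grasp; the last joint's range is limited). The gripper opens to 85 mm and grips with 20 to 120 N. Pads are 22 mm wide; open, the fingers measure 114 mm over their backs; the gripper's body (76 mm by 85 mm) begins 54 mm behind the grasp point. The pads swing forward as they close: fully open they stand 13 mm farther back than shut.
Start: joints at [1.268, 0.332, -0.065, 1.46, 0.022, 1.35, -0.088], TCP at [0.173, -0.601, 0.242] pointing down, gripper open.
Joint ranges: [-2.6, 2.6], [-0.5, 2.12], [-1.47, 1.34], [0.16, 2.42], [-1.27, 4.41], [0.06, 2.06], [-2.6, 2.6]. Speed limits (rad/s): [2.22, 2.22, 2.79, 2.79, 3.14, 3.14, 3.14].

## Interface

Orientations are given as a unit quaternion [x, y, z, w].
In Python, from workcell import get_obs, camera, hand_in, tip_reach gives the robot as it stands. The module is installed in compiled form; this text tells all that it offers.
- The arm moves only by the tool move_arm, never from a script. Its argument "plan" is a list of rows, each an object with "delta_pos": the shift along the tool's x, y, z in fractions of the full range, 1 being 0.8 m, a list of three; "turn": the turn, a rotation vector about the tool's x, y, z in parts of the range, where 1.0 means 4 rad, a list of three; "fingers": the closure, from 0 (fully open) to 1 (shut). A call has 1 to 12 rows; each row is the pose to reach, as a shift and turn from the pose commanded when the call began, along the tool's axes at that moment; what a row does not reach only later rows make up. A row lasts 1/8 s, in which the tool goes at most 62.5 mm and 10.7 degrees, less where a joint would pass 70% of its speed; a pose out of reach is approached as far as the arm can. No shift or turn number may pass 1 either way. A call with a gripper value outside its range is refused whole. The fingers move at their own pace and stop on an object; "force" is the grip in N (left out, the last holds). Time passes only in rows, so rows that repeat a pose let the fingers close. It gives the time, the measured TCP pose, the force, the opening and the grip force at its end, in the units of the state.
- get_obs(): the state, without advancing time (a new reading comes with each control period).
- camera(name): name is "side" or "top" or "wrist"; returns a dict with "color" (480x640x3 uint8, red, green, blue), "range_z" (480x640 float32, m along the optical axis (not along the pixel's ray), 0 where there is no reading), "fx", "fy", "cx", "cy" (pixels), "R" (3x3) and "t" (3): a world point X has camera coordinates R X + t; the wrist camera has in their place "tool_from_camera" (4x4, takes a point from camera to tool coordinates, whose origin is the TCP and whose axes are the flange's). Camera axes: x right, y down, z forward; pixel columns grow to the right and rows downward; lengths in m; the calibration is good to about 2 mm. A picture is of the moment at which its call begins: read the wrist's pose just before it.
- hand_in(): hands the job in; it is judged then, once.
The state is a dict: "clock": time; "joint_pos": joint angles; "joint_velocities": joint speeds; "tau": joint torques, N m; "position": TCP position; "ee_rot": TCP orientation; "ft_force": force on the tool from outside, world axes, zero at the start; "torque": the same for the moment, N m; "grip_width": opening from 0.0 (shut) to 1.0 (fully open); "grasp_force": force on a finger pad.
Only numpy, scipy, OpenCV 4.12 (cv2) and the standard library are available. Lean on these libraries where they do the work, as an engineer would, in place of code of your own. Each camera call takes 0.05 s, during which the arm holds its last target. There are 200 camera calls.

## Task

The part has been measured: take the stacked set-up on the granite plate apart from the top down, one piece after another (turned spindle, V-block, flat parallel, drilled riser block), and put each piece away in its own wooden holder: the spindle lying in the notches of the cradle, the other three flat on the felt of the tray whose pocket fits them, the V-block with its V upwards. Lower each piece into place, do not let it drop, and leave the dial-gauge stand where it stands.

Things in the scene. Friction and masses are not known exactly. Their poses are not given: they have to be found in the camera images.
- spindle: Turned steel spindle, 0.36 kg, on top of the stack in the V of the V-block: a cylinder 32 mm in diameter, 50 mm long, with an 18 mm journal 12 mm long at each end (74 mm overall). Origin on its axis at mid-length, 9.6 mm above the V-block's top; x along the axis, either way round; it may roll, so y and z mean nothing. Grasp across the 32 mm body at mid-length.
- vblock: Hardened steel V-block, 0.58 kg, 56 mm long (x), 50 mm wide (y), 32 mm high (z); a 90 degree V, 26 mm wide and 13 mm deep, runs along x in its top. Origin at the centre of its underside, z up. It stands on the parallel, x along the parallel's x. Grasp it across its 50 mm width (y).
- parallel: Plain ground steel parallel: a flat bar 110 mm long (x), 40 mm wide (y), 16 mm thick (z), 0.52 kg, a hole near each end. Origin at the centre of its underside. It lies across the riser block, at about right angles to it; its ends stick out beyond the V-block. Grasp it across its 40 mm width (y).
- riser: Drilled steel riser block (1-2-3 block), 75 mm long (x), 50 mm wide (y), 25 mm high (z), 0.62 kg, with a grid of holes in its top. Origin at the centre of its underside. Bottom of the stack, flat on the dark granite plate, whose top is 60 mm above the bench. The stacked pieces are centred on one another within 4 mm. Grasp it across its 50 mm width (y).
- spindle_cradle: Wooden cradle fixed on the bench: base board 100 mm (x) by 70 mm (y), 8 mm thick; two saddles 10 mm thick and 50 mm wide at x = -14 and +14 mm, tops 28 mm above the bench, each with a 90 degree notch 26 mm wide, 13 mm deep. Origin at the centre of the underside, x along the spindle to be laid in it; the spindle's axis then lies 37.6 mm above the origin.
- vblock_tray: Wooden tray fixed on the bench, with the nearly square felt-floored pocket, 68 mm (x) by 62 mm (y), for the V-block (its x along the tray's x). Outside 88 by 82 mm. Pocket floor 8 mm, rim 16 mm above the origin, which is the centre of the underside. The walls along x are cut away over their middle 36 mm, to 6 mm above the origin, for the fingers.
- parallel_tray: Wooden tray fixed on the bench, with the long narrow felt-floored pocket, 122 mm (x) by 52 mm (y), for the parallel (its x along the tray's x). Outside 142 by 72 mm. Pocket floor 8 mm, rim 16 mm above the origin, which is the centre of the underside. The walls along x are cut away over their middle 46 mm, to 6 mm above the origin, for the fingers.
- riser_tray: Wooden tray fixed on the bench, with the middling oblong felt-floored pocket, 87 mm (x) by 62 mm (y), for the riser block (its x along the tray's x). Outside 107 by 82 mm. Pocket floor 8 mm, rim 16 mm above the origin, which is the centre of the underside. The walls along x are cut away over their middle 46 mm, to 6 mm above the origin, for the fingers.
- gauge_stand: Dial-gauge stand on the granite plate beside the stack, to be left alone: grey base 55 by 60 mm, 35 mm high, column and dial up to 145 mm above the plate, round dial 52 mm across held out 58 mm to its -x. Origin at the centre of its underside. Other things around are lower than 120 mm above the bench, but for a white bottle 150 mm high at the left edge.
Things that resemble listed ones, but are neither listed nor needed, are in the scene too. What is shaped like the spindle_cradle but orange is not meant.

How it is judged:
On the way, in this order (a step that is already met when the one before it is completed fails the run):
1. the spindle lies in the notches of its cradle, released (x of spindle in the frame of spindle_cradle between -0.012 and 0.012 m and y of spindle in the frame of spindle_cradle between -0.006 and 0.006 m and z of spindle in the frame of spindle_cradle between 0.033 and 0.042 m and angle between the x axis of spindle and the x axis of spindle_cradle, either way round below 0.12 rad and contact force between the fingers and spindle below 0.1 N and linear speed of spindle below 0.03 m/s), for 0.2 s.
2. the V-block lies in its tray, V upwards, released (horizontal distance between vblock and vblock_tray below 0.012 m and z of vblock in the frame of vblock_tray between 0.004 and 0.011 m and angle between vblock's own z axis and vertical below 0.1 rad and angle between the x axis of vblock and the x axis of vblock_tray, either way round below 0.25 rad and contact force between the fingers and vblock below 0.1 N and linear speed of vblock below 0.03 m/s), for 0.2 s.
3. the parallel lies flat in its tray, released (horizontal distance between parallel and parallel_tray below 0.012 m and z of parallel in the frame of parallel_tray between 0.004 and 0.011 m and angle between parallel's own z axis and vertical below 0.1 rad and angle between the x axis of parallel and the x axis of parallel_tray, either way round below 0.25 rad and contact force between the fingers and parallel below 0.1 N and linear speed of parallel below 0.03 m/s), for 0.2 s.
4. the riser block lies flat in its tray, released (horizontal distance between riser and riser_tray below 0.012 m and z of riser in the frame of riser_tray between 0.004 and 0.011 m and angle between riser's own z axis and vertical below 0.1 rad and angle between the x axis of riser and the x axis of riser_tray, either way round below 0.25 rad and contact force between the fingers and riser below 0.1 N and linear speed of riser below 0.03 m/s), for 0.2 s.
At the end, for the whole second after the job is handed in: Spindle along its cradle in both notches (12 mm lengthways, 6 mm sideways, 0.12 rad). V-block (V up), parallel and riser each flat on the pocket floor of their own tray (centre within 12 mm, underside at most 3 mm off the felt, upright to 0.1 rad, aligned to 0.25 rad). All at rest (x of spindle in the frame of spindle_cradle between -0.012 and 0.012 m and y of spindle in the frame of spindle_cradle between -0.006 and 0.006 m and z of spindle in the frame of spindle_cradle between 0.033 and 0.042 m and angle between the x axis of spindle and the x axis of spindle_cradle, either way round below 0.12 rad and linear speed of each of spindle, vblock, parallel, riser below 0.03 m/s and horizontal distance between vblock and vblock_tray below 0.012 m and z of vblock in the frame of vblock_tray between 0.004 and 0.011 m and angle between each of vblock, parallel, riser's own z axis and vertical below 0.1 rad and angle between the x axis of vblock and the x axis of vblock_tray, either way round below 0.25 rad and horizontal distance between parallel and parallel_tray below 0.012 m and z of parallel in the frame of parallel_tray between 0.004 and 0.011 m and angle between the x axis of parallel and the x axis of parallel_tray, either way round below 0.25 rad and horizontal distance between riser and riser_tray below 0.012 m and z of riser in the frame of riser_tray between 0.004 and 0.011 m and angle between the x axis of riser and the x axis of riser_tray, either way round below 0.25 rad); the robot touches nothing.
It fails at once if the spindle is dropped: it moves faster than 0.6 m/s (a fall of about 2 cm) while no finger touches it (contact force between the fingers and spindle below 0.2 N and linear speed of spindle above 0.6 m/s).
It fails at once if the V-block is dropped: it moves faster than 0.6 m/s (a fall of about 2 cm) while no finger touches it (contact force between the fingers and vblock below 0.2 N and linear speed of vblock above 0.6 m/s).
It fails at once if the parallel is dropped: it moves faster than 0.6 m/s (a fall of about 2 cm) while no finger touches it (contact force between the fingers and parallel below 0.2 N and linear speed of parallel above 0.6 m/s).
It fails at once if the riser block is dropped: it moves faster than 0.6 m/s (a fall of about 2 cm) while no finger touches it (contact force between the fingers and riser below 0.2 N and linear speed of riser above 0.6 m/s).
It fails at once if the dial-gauge stand is shifted by more than 10 mm or tipped (distance of gauge_stand from where it was at the start of the episode above 0.01 m or angle between gauge_stand's own z axis and vertical above 0.15 rad).
It also fails if it takes over 134 s, if anything falls off the work surface, if the arm or the gripper's body presses on something with over 40 N, if the wrist force passes 120 N, or if a joint passes its speed limit or range.

## Working session

There is one attempt and no reset: what is moved stays moved. The work goes in short steps, Python scripts to look and compute and a tool call to move; the robot and the scene stay as the last step left them, time stands still between calls to the robot, and variables do not carry over. Pictures are saved under pics/ and viewed, at most 14 in all, crops included, and the job is handed in when it is done.

Besides the shell and the picture viewer there is one more tool, called after "Request:" by a JSON object that holds its "op" and its "data". move_arm: Moves the arm, as the interface text tells. Its arguments: {"type":"object","properties":{"plan":{"type":"array","items":{"type":"object","properties":{"delta_pos":{"type":"array","items":{"type":"number"}},"turn":{"type":"array","items":{"type":"number"}},"fingers":{"type":"number"}}}},"force":{"type":"number"}},"required":["plan"]}

```bash
mkdir -p pics
cat > h.py <<'E'
import numpy as np, cv2
from workcell import get_obs, camera, tip_reach
from scipy.spatial.transform import Rotation as Rn
def cloud(c):
    z=c["range_z"]; v,u=np.mgrid[:480,:640]
    P=np.stack([(u-c["cx"])/c["fx"]*z,(v-c["cy"])/c["fy"]*z,z],-1)
    return (P-c["t"])@c["R"]  # R^T (P-t)
def save(n,img): cv2.imwrite("pics/"+n,img[...,::-1])
E
python3 - <<'E'
from h import *
o=get_obs(); print({k:np.round(v,3) for k,v in o.items()},tip_reach)
for n in("top","side"):
    c=camera(n); save(n+"0.png",c["color"]); np.savez(n+"0.npz",**c)
    print(n,c["fx"],c["cx"],c["cy"],-c["R"].T@c["t"],c["R"].round(3).tolist(),(c["range_z"]>0).mean())
c=camera("wrist");print(c["tool_from_camera"].round(3))
E
```

```text
{'clock': np.float64(0.0), 'joint_pos': array([ 1.268,  0.333, -0.065,  1.461,  0.022,  1.35 , -0.089]), 'joint_velocities': array([ 0.002, -0.003,  0.002,  0.   , -0.   , -0.001, -0.001]), 'tau': array([ 0.0000e+00, -6.2545e+01,  4.9000e-02, -3.9161e+01,  1.6000e-02,
        1.0000e-02,  0.0000e+00]), 'position': array([ 0.172, -0.6  ,  0.241]), 'ee_rot': array([ 0.99 ,  0.139, -0.   , -0.001]), 'ft_force': array([ 0.143, -0.104,  0.883]), 'torque': array([ 0.025, -0.013,  0.029]), 'grasp_force': np.float64(0.0), 'grip_width': np.float64(1.002)} 0.011
top 599.8208140696339 328.83894025686993 229.2198020106532 [ 0.22481249 -0.14010986  1.44065854] [[-0.008, -1.0, 0.001], [-0.983, 0.008, -0.185], [0.185, -0.003, -0.983]] 0.995810546875
side 545.4778512805453 319.2165810758533 235.48974134826727 [-0.33595525  0.76452004  1.22861245] [[-0.74, -0.672, -0.001], [-0.444, 0.491, -0.75], [0.504, -0.555, -0.662]] 0.99599609375
[[-0.001 -0.953 -0.304  0.078]
 [ 1.    -0.001 -0.     0.   ]
 [-0.    -0.304  0.953 -0.132]
 [ 0.     0.     0.     1.   ]]
```

View pics/top0.png

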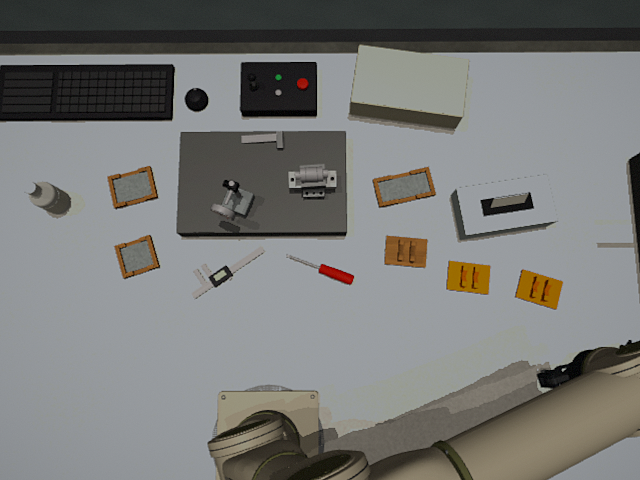

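View pics/side0.png

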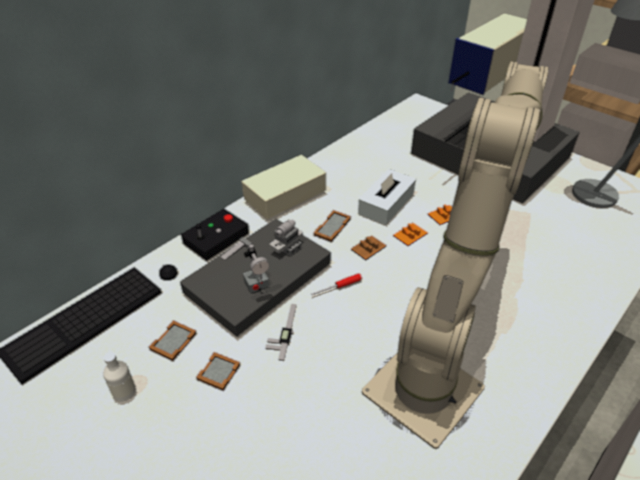

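The top view shows the stack at (313,180), the gauge stand at (233,198), and the trays at (133,187), (137,256) and (404,187). The brown cradle is at (406,251), with the orange decoys at (468,277) and (539,289). The side view agrees. Next I'll measure them.

```bash
cat > m0.py <<'E'
from h import *
c=dict(np.load("top0.npz")); P=cloud(c); hsv=cv2.cvtColor(c["color"],cv2.COLOR_RGB2HSV)
print("bench z",np.median(P[300:340,100:200,2]))
o=-c["R"].T@c["t"]; v,u=np.mgrid[:480,:640]
D=np.stack([(u-c["cx"])/c["fx"],(v-c["cy"])/c["fy"],np.ones(u.shape)],-1)@c["R"]
def onplane(z): return o+D*((z-o[2])/D[...,2])[...,None]
for n,(x,y,r),zp in[("A",(133,187,38),.016),("B",(137,256,38),.016),("C",(404,187,45),.016),("cradle",(406,251,32),.008)]:
    roi=np.zeros((480,640),bool); roi[y-r:y+r,x-r:x+r]=1
    m=roi&(hsv[...,1]>80)&(hsv[...,0]<20)
    Q=onplane(zp)[m][:,:2]
    print(n,m.sum(),np.round(np.median(hsv[m],0)),cv2.minAreaRect((Q*1000).astype(np.float32)),"zmax",P[m][:,2].max().round(3))
S=P[140:225,265:345]; 
print(np.round(S[::6,::6,2]*1000).astype(int))
for lo,hi in[(.128,.2),(.085,.105),(.095,.104),(.11,.135)]:
    m=(S[...,2]>lo)&(S[...,2]<hi); print(lo,hi,m.sum(),cv2.minAreaRect((S[m][:,:2]*1000).astype(np.float32)))
G=P[160:235,190:265]; m=G[...,2]>.08; print("gauge",G[m].min(0),G[m].max(0))
m=(P[125:240,170:350,2]>.05)&(P[125:240,170:350,2]<.068);Q=P[125:240,170:350][m];print("plate",np.median(Q[:,2]),Q.min(0),Q.max(0))
E
python3 m0.py
```

```text
bench z 0.0016951703587026628
A 608 [ 15. 187. 126.] ((602.5780639648438, 336.3821105957031), (85.07063293457031, 108.92433166503906), 14.682271003723145) zmax 1.441
B 567 [ 15. 185. 128.] ((431.04852294921875, 316.91986083984375), (84.70787048339844, 89.69282531738281), 18.423906326293945) zmax 1.441
C 647 [ 15. 187. 131.] ((598.04443359375, -328.7760009765625), (73.13929748535156, 142.1817626953125), 12.332916259765625) zmax 1.441
cradle 1166 [ 15. 181. 130.] ((439.41204833984375, -328.6408386230469), (99.24250030517578, 69.45067596435547), 84.7417221069336) zmax 1.441
[[ 64  70  75  67  64  61  61  66  63  70  64  63  63  64]
 [ 63  69  78  61  68  61  62  66  64  63  62  63  65  62]
 [ 60  57  60  67  61  58  59  66  61  62  60  61  59  62]
 [ 62  60  64  67  59  59  64  55  62  65  64  63  59  63]
 [ 61  62  59  61  58  64  60  59  64  68  64  63  64  60]
 [ 57  58  63  58  62  63 161 160 161 161 155  68  63  59]
 [ 69  61  67  60 106 151 160 163 158 160 143  99  60  58]
 [ 61  60  66  63 106 105 137 139 140 133 104 102  61  63]
 [ 65  57  63  63 100 105 125 122 114 113 101  92 
[... 308 characters left out ...]
3  57  64  60  62  63  60  62  61  64  68  63  60  66]]
0.128 0.2 606 ((594.0682983398438, -104.69491577148438), (51.44505310058594, 72.93526458740234), 4.284222602844238)
0.085 0.105 386 ((586.2774658203125, -104.53619384765625), (108.76300811767578, 58.3623046875), 89.52896118164062)
0.095 0.104 192 ((592.0340576171875, -104.58352661132812), (108.76300811767578, 46.84872055053711), 89.52896118164062)
0.11 0.135 151 ((594.50537109375, -107.04129791259766), (51.67184066772461, 55.472686767578125), 3.4742631912231445)
gauge [ 0.22481249 -0.14010986  0.08026509] [0.57723249 0.11036308 1.44065854]
plate 0.06214533572863997 [ 0.47615637 -0.18509592  0.0500755 ] [0.72970177 0.21597385 0.06799846]
```

```bash
cat >> h.py <<'E'
def tool():
    o=get_obs(); return np.array(o["position"]),Rn.from_quat(o["ee_rot"])
def rel(*targets):
    "targets (x,y,z,yaw deg of tool x), tool down -> shift and turn in tool axes"
    p,R=tool()
    print("now",p.round(4),"yaw",np.degrees(np.arctan2(*R.as_matrix()[1::-1,0])).round(2),"q7",get_obs()["joint_pos"][6].round(2))
    for x,y,z,w in targets:
        a=np.radians(w); T=Rn.from_matrix(np.array([[np.cos(a),np.sin(a),0],[np.sin(a),-np.cos(a),0],[0,0,-1]]))
        print((x,y,z,w),"d",R.inv().apply(np.array([x,y,z])-p).round(4),"turn",(R.inv()*T).as_rotvec().round(4))
def wrist(n=None):
    p,R=tool(); c=camera("wrist"); M=c["tool_from_camera"]
    W=np.eye(4); W[:3,:3]=R.as_matrix(); W[:3,3]=p; W=W@M
    c["R"]=W[:3,:3].T; c["t"]=-c["R"]@W[:3,3]
    if n: save(n,c["color"])
    return c
def plane(c,z,uv=None):
    if uv is None: v,u=np.mgrid[:480,:640].astype(float)
    else: u,v=np.asarray(uv,float).T
    o=-c["R"].T@c["t"]; D=np.stack([(u-c["cx"])/c["fx"],(v-c["cy"])/c["fy"],np.ones(u.shape)],-1)@c["R"]
    return (o+D*((z-o[2])/D[...,2])[...,None])[...,:2]
E
python3 -c "
from h import *
rel((.594,-.105,.27,94))"
```

```text
now [ 0.1725 -0.6004  0.2417] yaw 16.03 q7 -0.09
(0.594, -0.105, 0.27, 94) d [ 0.5419 -0.3598 -0.0279] turn [-9.0000e-04 -7.0000e-04 -1.3608e+00]
```

Units first: shifts go in shares of 0.8 m and turns go in shares of 4 rad. So 0.542 m / 0.8 = 0.6775, -0.36 m / 0.8 = -0.45, -1.36 rad / 4 = -0.34.

Request:
{"op": "move_arm", "data": {"plan": [{"delta_pos":[0,0,-0.0625],"turn":[0,0,0],"fingers":0},{"delta_pos":[0.6775,-0.45,-0.0625],"turn":[0,0,-0.34],"fingers":0},{"delta_pos":[0.6775,-0.45,-0.0625],"turn":[0,0,-0.34],"fingers":0},{"delta_pos":[0.6775,-0.45,-0.0625],"turn":[0,0,-0.34],"fingers":0},{"delta_pos":[0.6775,-0.45,-0.0625],"turn":[0,0,-0.34],"fingers":0},{"delta_pos":[0.6775,-0.45,-0.0625],"turn":[0,0,-0.34],"fingers":0},{"delta_pos":[0.6775,-0.45,-0.0625],"turn":[0,0,-0.34],"fingers":0},{"delta_pos":[0.6775,-0.45,-0.0625],"turn":[0,0,-0.34],"fingers":0},{"delta_pos":[0.6775,-0.45,-0.0625],"turn":[0,0,-0.34],"fingers":0},{"delta_pos":[0.6775,-0.45,-0.0625],"turn":[0,0,-0.34],"fingers":0},{"delta_pos":[0.6775,-0.45,-0.035],"turn":[0,0,-0.34],"fingers":0},{"delta_pos":[0.6775,-0.45,-0.035],"turn":[0,0,-0.34],"fingers":0}]}}

```text
clock: 1.65
position: [0.5952, -0.1011, 0.2691]
ee_rot: [0.681, 0.733, 0.0, -0.001]
ft_force: [0.0, -0.6, 0.3]
grip_width: 1.001
grasp_force: 0.0
```

Run:
```python
from h import *
c=wrist("w1.png"); np.savez("w1.npz",**c); rel((.594,-.105,.27,94)); print(c["fx"])
```

```text
now [ 0.596  -0.0988  0.2682] yaw 94.32 q7 0.03
(0.594, -0.105, 0.27, 94) d [-0.006  -0.0025 -0.0018] turn [-0.0012 -0.0033  0.0056]
358.2552806289188
```

View pics/w1.png

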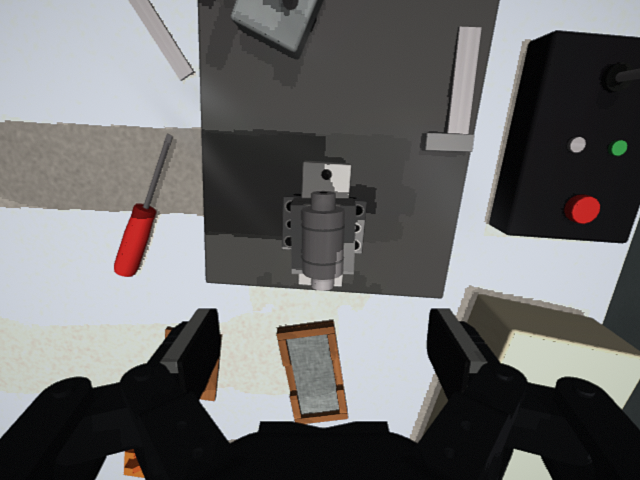

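The wrist view shows the spindle body around (322,240) with journals at (323,200) and (321,283). The parallel ends are at (326,178) and (321,282), the riser is on either side at x 284–366, and the gauge stand base is at (275,25).

```bash
cat >> h.py <<'E'
def rect(Q): 
    r=cv2.minAreaRect((np.asarray(Q)*1000).astype(np.float32)); return np.round(r[0],1),np.round(r[1],1),round(r[2],1)
E
python3 - <<'E'
from h import *
c=dict(np.load("w1.npz")); P=cloud(c); roi=np.zeros((480,640),bool); roi[150:300,270:375]=1
print("plate z",np.median(P[200:270,215:270,2]),"bench",np.median(P[255:275,20:100,2]))
m=roi&(P[...,2]>.137)&(P[...,2]<.17); m=cv2.morphologyEx(m.astype(np.uint8),cv2.MORPH_OPEN,np.ones((3,3)))>0
print("spindle n",m.sum(),rect(plane(c,.1426)[m]),"zmax",np.percentile(P[m][:,2],95))
for v in range(185,290,7):
    u=np.where(m[v])[0]
    if len(u): print(v,u.min(),u.max(),plane(c,.1426,[(u.min()-.5,v),(u.max()+.5,v)]).round(4).tolist())
m=roi&(P[...,2]>.093)&(P[...,2]<.109); print("par",rect(P[m][:,:2]))
m=roi&(P[...,2]>.078)&(P[...,2]<.09); print("riser",rect(P[m][:,:2]))
E
```

```text
plate z 0.06009819676570585 bench 0.00011714049362146314
spindle n 3577 (array([ 594.8, -105.8]), array([31.6, 78.5]), 3.6) zmax 0.15877914906489277
192 312 334 [[0.5839, -0.068], [0.6005, -0.0668]]
199 311 335 [[0.5835, -0.0732], [0.6017, -0.0719]]
206 311 335 [[0.5838, -0.0784], [0.6021, -0.077]]
213 302 344 [[0.5775, -0.0841], [0.6091, -0.0818]]
220 302 344 [[0.5778, -0.0894], [0.6096, -0.0871]]
227 302 344 [[0.5781, -0.0948], [0.6101, -0.0924]]
234 302 343 [[0.5784, -0.1002], [0.6098, -0.0979]]
241 302 343 [[0.5787, -0.1057], [0.6103, -0.1034]]
248 302 343 [[0.579, -0.1113], [0.6108, -0.109]]
255 302 343 [[0.5793, -0.1169], [0.6113, -0.1146]]
262 303 343 [[0.5804, -0.1226], [0.6119, -0.1203]]
269 303 342 [[0.5807, -0.1283], [0.6116, -0.1261]]
276 306 339 [[0.5833, -0.134], [0.6098, -0.1321]]
283 311 333 [[0.5876, -0.1397], [0.6056, -0.1384]]
par (array([ 593.8, -105. ]), array([ 48.9, 109.9]), 1.1)
riser (array([595. , -91.6]), array([75.2, 82.9]), 0.8)
```

In the tool's units: -0.006 m / 0.8 = -0.0075, -0.002 m / 0.8 = -0.0025, 0.006 rad / 4 = 0.0015.

Request:
{"op": "move_arm", "data": {"plan": [{"delta_pos":[-0.0075,-0.0025,0],"turn":[0,0,0.0015],"fingers":0.55},{"delta_pos":[-0.0075,-0.0025,0],"turn":[0,0,0.0015],"fingers":0.55},{"delta_pos":[-0.0075,-0.0025,0],"turn":[0,0,0.0015],"fingers":0.55},{"delta_pos":[-0.0075,-0.0025,0],"turn":[0,0,0.0015],"fingers":0.55},{"delta_pos":[-0.0075,-0.0025,0],"turn":[0,0,0.0015],"fingers":0.55},{"delta_pos":[-0.0075,-0.0025,0],"turn":[0,0,0.0015],"fingers":0.55}]}}

```text
clock: 2.45
position: [0.5925, -0.1112, 0.2703]
ee_rot: [0.684, 0.729, -0.0, 0.0]
ft_force: [0.3, 0.1, 0.5]
grip_width: 0.448
grasp_force: 0.0
```

Run:
```python
from h import *
o=get_obs();print(o["grip_width"])
c=wrist("w2.png"); rel((.594,-.104,.2,94))
for n,c in(("open",dict(np.load("w1.npz"))),("0.55",c)):
    z=c["range_z"]; v,u=np.mgrid[:480,:640]; Q=np.stack([(u-c["cx"])/c["fx"]*z,(v-c["cy"])/c["fy"]*z,z],-1)
    M=c["tool_from_camera"]; T=Q@M[:3,:3].T+M[:3,3]
    m=(z>0)&(abs(T[...,0])<.013)&(abs(T[...,1])<.08)&(T[...,2]<.04)&(T[...,2]>-.04)
    for s in(-1,1):
        q=T[m&(np.sign(T[...,1])==s)]; 
        print(n,s,len(q),"tip z p98",np.percentile(q[:,2],[90,98,100]).round(4),"y p2 inner",np.percentile(abs(q[:,1]),[2,50,98]).round(4))
```

```text
0.4484484981343328
now [ 0.5925 -0.1111  0.2704] yaw 93.61 q7 0.04
(0.594, -0.104, 0.2, 94) d [0.007  0.0019 0.0704] turn [ 0.0001  0.0001 -0.0068]
open -1 3636 tip z p98 [-0.0098 -0.0047 -0.002 ] y p2 inner [0.0425 0.0432 0.0558]
open 1 3630 tip z p98 [-0.0096 -0.0046 -0.0014] y p2 inner [0.0421 0.0428 0.0554]
0.55 -1 3571 tip z p98 [-0.0017  0.005   0.0101] y p2 inner [0.0193 0.0232 0.0447]
0.55 1 3578 tip z p98 [-0.0017  0.0049  0.0099] y p2 inner [0.0189 0.0228 0.0445]
```

In the tool's units: 0.126 m / 0.8 = 0.1575, 0.007 m / 0.8 = 0.0088.

Request:
{"op": "move_arm", "data": {"plan": [{"delta_pos":[0.0088,0.0025,0.05],"turn":[0,0,0],"fingers":0.42},{"delta_pos":[0.0088,0.0025,0.1],"turn":[0,0,0],"fingers":0.42},{"delta_pos":[0.0088,0.0025,0.125],"turn":[0,0,0],"fingers":0.42},{"delta_pos":[0.0088,0.0025,0.1375],"turn":[0,0,0],"fingers":0.42},{"delta_pos":[0.0088,0.0025,0.15],"turn":[0,0,0],"fingers":0.42},{"delta_pos":[0.0088,0.0025,0.1575],"turn":[0,0,0],"fingers":0.42},{"delta_pos":[0.0088,0.0025,0.1575],"turn":[0,0,0],"fingers":0.42},{"delta_pos":[0.0088,0.0025,0.1575],"turn":[0,0,0],"fingers":0.42},{"delta_pos":[0.0088,0.0025,0.1575],"turn":[0,0,0],"fingers":0.42}], "force": 50}}

```text
clock: 3.62
position: [0.5943, -0.1041, 0.1448]
ee_rot: [0.684, 0.729, 0.0, 0.0]
ft_force: [-0.4, 0.1, -0.8]
grip_width: 0.582
grasp_force: 0.0
```

Run:
```python
from h import *
c=wrist("w3.png"); rel((.594,-.104,.144,93.6))
```

```text
now [ 0.5943 -0.1041  0.1447] yaw 93.61 q7 -0.02
(0.594, -0.104, 0.144, 93.6) d [ 0.0001 -0.0003  0.0007] turn [0.0005 0.0003 0.0001]
```

View pics/w3.png

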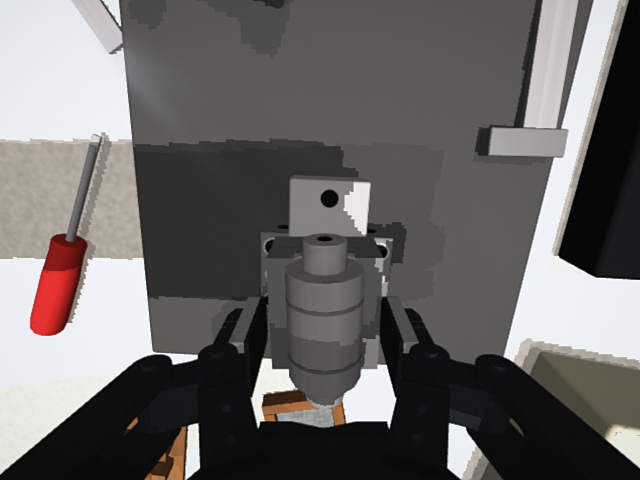

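The spindle body at (325,320) sits centred between the pads at (255,340) and (395,340). I'll grip it and lift.

In the tool's units: -0.08 m / 0.8 = -0.1, -0.02 m / 0.8 = -0.025.

Request:
{"op": "move_arm", "data": {"plan": [{"delta_pos":[0,0,0],"turn":[0,0,0],"fingers":1},{"delta_pos":[0,0,0],"turn":[0,0,0],"fingers":1},{"delta_pos":[0,0,0],"turn":[0,0,0],"fingers":1},{"delta_pos":[0,0,0],"turn":[0,0,0],"fingers":1},{"delta_pos":[0,0,0],"turn":[0,0,0],"fingers":1},{"delta_pos":[0,0,-0.0038],"turn":[0,0,0],"fingers":1},{"delta_pos":[0,0,-0.0125],"turn":[0,0,0],"fingers":1},{"delta_pos":[0,0,-0.025],"turn":[0,0,0],"fingers":1},{"delta_pos":[0,0,-0.0625],"turn":[0,0,0],"fingers":1},{"delta_pos":[0,0,-0.1],"turn":[0,0,0],"fingers":1},{"delta_pos":[0,0,-0.1],"turn":[0,0,0],"fingers":1},{"delta_pos":[0,0,-0.1],"turn":[0,0,0],"fingers":1}], "force": 50}}

```text
clock: 5.18
position: [0.5935, -0.1041, 0.2233]
ee_rot: [0.684, 0.729, -0.001, -0.001]
ft_force: [-0.7, -0.9, -3.9]
grip_width: 0.356
grasp_force: 50.4
```

Run:
```python
from h import *
print(get_obs()["grip_width"],get_obs()["grasp_force"])
rel((.450,-.255,.26,84.7),(.44,-.329,.26,84.7))
```

```text
0.35629076297345563 50.42962968349457
now [ 0.5935 -0.1041  0.2233] yaw 93.61 q7 0.01
(0.45, -0.255, 0.26, 84.7) d [-0.1416 -0.1528 -0.0365] turn [-1.400e-03  1.000e-04  1.555e-01]
(0.44, -0.329, 0.26, 84.7) d [-0.2148 -0.1674 -0.0364] turn [-1.400e-03  1.000e-04  1.555e-01]
```

In the tool's units: -0.255 m / 0.8 = -0.3188, -0.02 m / 0.8 = -0.025, 0.155 rad / 4 = 0.0388.

Request:
{"op": "move_arm", "data": {"plan": [{"delta_pos":[0,0,-0.025],"turn":[0,0,0],"fingers":1},{"delta_pos":[-0.0625,-0.05,-0.025],"turn":[0,0,0.0125],"fingers":1},{"delta_pos":[-0.125,-0.1,-0.025],"turn":[0,0,0.025],"fingers":1},{"delta_pos":[-0.1875,-0.15,-0.025],"turn":[0,0,0.0388],"fingers":1},{"delta_pos":[-0.25,-0.1875,-0.0125],"turn":[0,0,0.0388],"fingers":1},{"delta_pos":[-0.3,-0.2125,0.0125],"turn":[0,0,0.0388],"fingers":1},{"delta_pos":[-0.3188,-0.2125,0.0288],"turn":[0,0,0.0388],"fingers":1},{"delta_pos":[-0.3188,-0.2125,0.0288],"turn":[0,0,0.0388],"fingers":1},{"delta_pos":[-0.3188,-0.2125,0.0288],"turn":[0,0,0.0388],"fingers":1},{"delta_pos":[-0.3188,-0.2125,0.0288],"turn":[0,0,0.0388],"fingers":1}]}}

```text
clock: 6.42
position: [0.4415, -0.368, 0.202]
ee_rot: [0.738, 0.675, 0.0, 0.0]
ft_force: [-0.1, -0.1, -2.5]
grip_width: 0.35
grasp_force: 50.5
```

Run:
```python
from h import *
c=wrist("w4.png"); np.savez("w4.npz",**c); rel((.44,-.329,.1,84.7))
P=cloud(c); hsv=cv2.cvtColor(c["color"],cv2.COLOR_RGB2HSV)
m=(hsv[...,1]>80)&(hsv[...,0]<20)&(c["range_z"]>0)&(np.hypot(P[...,0]-.44,P[...,1]+.329)<.07)
print(m.sum()); lo=m&(P[...,2]<.014)&(P[...,2]>.003); hi=m&(P[...,2]>.0245)
print("base",rect(plane(c,.008)[lo]),"saddles",hi.sum(),rect(plane(c,.028)[hi]))
n,L,st,ce=cv2.connectedComponentsWithStats(hi.astype(np.uint8))
for i in range(1,n):
    if st[i,4]>30: print(st[i],rect(plane(c,.028)[L==i]))
```

```text
now [ 0.4413 -0.3683  0.202 ] yaw 84.84 q7 0.44
(0.44, -0.329, 0.1, 84.7) d [ 0.039  -0.0049  0.1019] turn [0.0008 0.0005 0.0024]
8917
base (array([ 438.8, -328.3]), array([99.3, 69.2]), 84.4) saddles 1229 (array([ 421.2, -487.9]), array([358.4, 689.9]), 84.7)
[287 153  20  12 221] (array([ 424. , -312.7]), array([ 8.9, 15.9]), 84.8)
[327 153  20  13 241] (array([ 457.3, -316.2]), array([ 9.8, 15.9]), 84.8)
[287 186  20  12 221] (array([ 421. , -340.2]), array([ 9.5, 16.3]), 84.8)
[327 186  19  13 223] (array([ 454.7, -343.7]), array([10.3, 15.5]), 84.8)
```

View pics/w4.png

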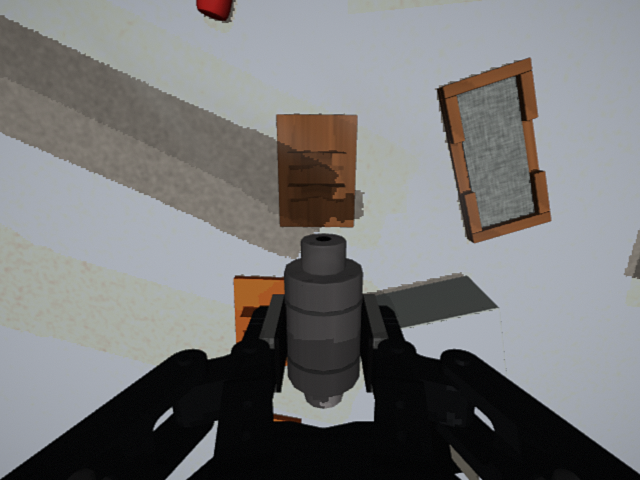

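The view shows the brown cradle at (318,170) with its four notch tops, the held spindle at (323,310), and the parallel tray at (495,150).

Run:
```python
from h import *
c=dict(np.load("w4.npz")); P=cloud(c); hsv=cv2.cvtColor(c["color"],cv2.COLOR_RGB2HSV)
m=(hsv[...,1]>80)&(hsv[...,0]<20)&(c["range_z"]>0)&(np.hypot(P[...,0]-.598,P[...,1]+.329)<.09)&(P[...,2]>.012)
print("ptray",rect(plane(c,.016)[m]))
z=c["range_z"]; v,u=np.mgrid[:480,:640]; Q=np.stack([(u-c["cx"])/c["fx"]*z,(v-c["cy"])/c["fy"]*z,z],-1)
M=c["tool_from_camera"]; T=Q@M[:3,:3].T+M[:3,3]
b=T[(abs(T[...,1])<.02)&(abs(T[...,0])<.05)&(z>0)&(T[...,2]<.03)&(T[...,2]>-.03)&(np.arange(480)[:,None]<410)]
for x in np.arange(-.04,.045,.01):
    s=b[abs(b[:,0]-x)<.004]; 
    if len(s): print(x.round(3),len(s),s[:,1].min().round(4),s[:,1].max().round(4),"top z",np.percentile(s[:,2],3).round(4))
rel((.439,-.328,.1,84.6),(.439,-.328,.0405,84.6))
```

```text
ptray (array([ 597.4, -328.4]), array([ 72.6, 141.3]), 12.4)
-0.04 66 -0.0084 0.0086 top z -0.0071
-0.03 152 -0.0078 0.0075 top z -0.0075
-0.02 1172 -0.0159 0.0154 top z -0.0141
-0.01 1590 -0.0174 0.0171 top z -0.0273
0.0 1859 -0.017 0.0167 top z -0.0279
0.01 3008 -0.02 0.02 top z -0.0275
0.02 1556 -0.0159 0.0155 top z -0.0143
0.03 898 -0.0091 0.0088 top z -0.0073
0.04 491 -0.0089 0.0083 top z -0.0063
now [ 0.4413 -0.3683  0.202 ] yaw 84.84 q7 0.44
(0.439, -0.328, 0.1, 84.6) d [ 0.0399 -0.006   0.1019] turn [0.0008 0.0004 0.0041]
(0.439, -0.328, 0.0405, 84.6) d [ 0.04   -0.0061  0.1614] turn [0.0008 0.0004 0.0041]
```

In the tool's units: 0.161 m / 0.8 = 0.2013, 0.04 m / 0.8 = 0.05, 0.004 rad / 4 = 0.001.

Request:
{"op": "move_arm", "data": {"plan": [{"delta_pos":[0.05,-0.0075,0.05],"turn":[0,0,0.001],"fingers":1},{"delta_pos":[0.05,-0.0075,0.1],"turn":[0,0,0.001],"fingers":1},{"delta_pos":[0.05,-0.0075,0.15],"turn":[0,0,0.001],"fingers":1},{"delta_pos":[0.05,-0.0075,0.175],"turn":[0,0,0.001],"fingers":1},{"delta_pos":[0.05,-0.0075,0.1875],"turn":[0,0,0.001],"fingers":1},{"delta_pos":[0.05,-0.0075,0.195],"turn":[0,0,0.001],"fingers":1},{"delta_pos":[0.05,-0.0075,0.2],"turn":[0,0,0.001],"fingers":1},{"delta_pos":[0.05,-0.0075,0.2013],"turn":[0,0,0.001],"fingers":1},{"delta_pos":[0.05,-0.0075,0.2013],"turn":[0,0,0.001],"fingers":1},{"delta_pos":[0.05,-0.0075,0.2013],"turn":[0,0,0.001],"fingers":1}]}}

```text
clock: 7.72
position: [0.4384, -0.329, 0.0407]
ee_rot: [0.74, 0.672, 0.0, 0.0]
ft_force: [0.3, 1.3, -3.2]
grip_width: 0.354
grasp_force: 50.6
```

Run:
```python
from h import *
rel((.439,-.328,.0400,84.6)); o=get_obs();print(o["ft_force"],o["grip_width"])
```

```text
now [ 0.4384 -0.329   0.0407] yaw 84.5 q7 0.31
(0.439, -0.328, 0.04, 84.6) d [0.0011 0.0005 0.0007] turn [ 0.0005  0.0004 -0.0018]
[ 0.30925417  1.32826146 -3.20355685] 0.3542073843604654
```

In the tool's units: 0.0015 m / 0.8 = 0.0019, 0.0005 m / 0.8 = 0.0006.

Request:
{"op": "move_arm", "data": {"plan": [{"delta_pos":[0.0013,0.0006,0.0013],"turn":[0,0,0],"fingers":1},{"delta_pos":[0.0013,0.0006,0.0019],"turn":[0,0,0],"fingers":1},{"delta_pos":[0.0013,0.0006,0.0019],"turn":[0,0,0],"fingers":1}]}}

```text
clock: 8.1
position: [0.4392, -0.3283, 0.0397]
ee_rot: [0.74, 0.672, -0.0, 0.001]
ft_force: [-2.1, 0.1, 5.4]
grip_width: 0.353
grasp_force: 51.8
```

In the tool's units: -0.16 m / 0.8 = -0.2, -0.12 m / 0.8 = -0.15.

Request:
{"op": "move_arm", "data": {"plan": [{"delta_pos":[0,0,0],"turn":[0,0,0],"fingers":0.6},{"delta_pos":[0,0,0],"turn":[0,0,0],"fingers":0.5},{"delta_pos":[0,0,0],"turn":[0,0,0],"fingers":0.42},{"delta_pos":[0,0,0],"turn":[0,0,0],"fingers":0.42},{"delta_pos":[0,0,-0.0125],"turn":[0,0,0],"fingers":0.42},{"delta_pos":[0,0,-0.0375],"turn":[0,0,0],"fingers":0.42},{"delta_pos":[0,0,-0.0875],"turn":[0,0,0],"fingers":0.3},{"delta_pos":[0,0,-0.15],"turn":[0,0,0],"fingers":0.2},{"delta_pos":[0,0,-0.2],"turn":[0,0,0],"fingers":0.2},{"delta_pos":[0,0,-0.2],"turn":[0,0,0],"fingers":0.2},{"delta_pos":[0,0,-0.2],"turn":[0,0,0],"fingers":0.2}]}}

```text
clock: 9.48
position: [0.4385, -0.3278, 0.1986]
ee_rot: [0.74, 0.672, -0.0, -0.0]
ft_force: [-0.3, -0.3, -1.1]
grip_width: 0.801
grasp_force: 0.0
```

Run:
```python
from h import *
c=wrist("w5.png"); P=cloud(c)
m=(np.hypot(P[...,0]-.439,P[...,1]+.328)<.06)&(P[...,2]>.033)&(P[...,2]<.07)
print("spindle",rect(plane(c,.0376)[m]),"top z",np.percentile(P[m][:,2],95))
rel((.594,-.104,.25,93))
```

```text
spindle (array([ 438.9, -329.6]), array([77. , 31.9]), 84.9) top z 0.05377545935725045
now [ 0.4382 -0.3276  0.198 ] yaw 84.5 q7 0.38
(0.594, -0.104, 0.25, 93) d [ 0.2376  0.1335 -0.052 ] turn [-0.0012 -0.0007 -0.1484]
```

View pics/w5.png

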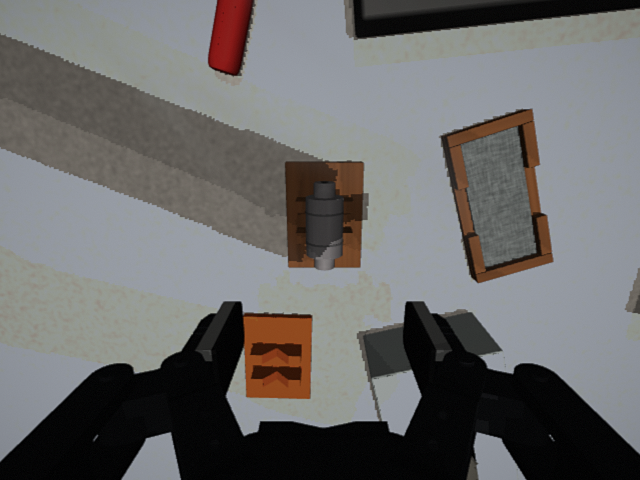

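The spindle lies in the brown cradle at (324,225), aligned and level, with its centre about 1.5 mm off. Now back over the stack.

In the tool's units: 0.237 m / 0.8 = 0.2963, 0.06 m / 0.8 = 0.075, -0.148 rad / 4 = -0.037.

Request:
{"op": "move_arm", "data": {"plan": [{"delta_pos":[0,0,-0.065],"turn":[0,0,0],"fingers":0.1},{"delta_pos":[0.0625,0.0375,-0.065],"turn":[0,0,-0.0125],"fingers":0.1},{"delta_pos":[0.125,0.075,-0.065],"turn":[0,0,-0.025],"fingers":0.1},{"delta_pos":[0.1875,0.1125,-0.065],"turn":[0,0,-0.037],"fingers":0.1},{"delta_pos":[0.25,0.1438,-0.065],"turn":[0,0,-0.037],"fingers":0.1},{"delta_pos":[0.2963,0.1663,-0.065],"turn":[0,0,-0.037],"fingers":0.1},{"delta_pos":[0.2963,0.1663,-0.065],"turn":[0,0,-0.037],"fingers":0.1},{"delta_pos":[0.2963,0.1663,-0.065],"turn":[0,0,-0.037],"fingers":0.1},{"delta_pos":[0.2963,0.1663,-0.065],"turn":[0,0,-0.037],"fingers":0.1},{"delta_pos":[0.2963,0.1663,-0.065],"turn":[0,0,-0.037],"fingers":0.1}]}}

```text
clock: 10.78
position: [0.5935, -0.1059, 0.2507]
ee_rot: [0.689, 0.725, -0.0, 0.0]
ft_force: [-0.1, 0.4, -0.2]
grip_width: 0.898
grasp_force: 0.0
```

```bash
cat > st.py <<'E'
from h import *
c=wrist("w6.png"); np.savez("w6.npz",**c); P=cloud(c); near=(np.hypot(P[...,0]-.594,P[...,1]+.105)<.075)&(c["range_z"]>0)
for n,z,h in(("vtop",.133,.005),("partop",.101,.005),("risertop",.085,.005)):
    m=near&(abs(P[...,2]-z)<h); m=cv2.morphologyEx(m.astype(np.uint8),cv2.MORPH_OPEN,np.ones((3,3)))
    k,L,s,_=cv2.connectedComponentsWithStats(m)
    print(n,m.sum(),rect(plane(c,z)[m>0]),[(s[i].tolist(),rect(plane(c,z)[L==i])) for i in range(1,k) if s[i,4]>80])
rel((.594,-.104,.25,93))
E
python3 st.py
```

```text
vtop 3415 (array([ 594.8, -106.4]), array([50.1, 56.8]), 4.0) [([290, 203, 26, 75, 1696], (array([ 578.5, -107.6]), array([17.3, 56.7]), 3.6)), ([336, 202, 25, 75, 1719], (array([ 611.2, -105.3]), array([17.3, 56.6]), 3.5))]
partop 2634 (array([ 595.1, -104.8]), array([ 39.8, 109.9]), 0.9) [([302, 157, 52, 40, 1964], (array([594.5, -64.6]), array([39.8, 30.2]), 1.8)), ([301, 269, 47, 21, 670], (array([ 596.1, -150.6]), array([39.3, 18.2]), 0.9))]
risertop 1030 (array([ 595.2, -107.2]), array([74.9, 49.8]), 1.2) [([282, 195, 11, 57, 519], (array([ 561.9, -107.8]), array([ 8.4, 49.9]), 0.2)), ([359, 197, 12, 57, 511], (array([ 628.8, -106.3]), array([ 9.2, 50. ]), 5.1))]
now [ 0.5936 -0.1056  0.2508] yaw 92.9 q7 0.01
(0.594, -0.104, 0.25, 93) d [0.0016 0.0005 0.0008] turn [-0.0001  0.0004 -0.0017]
```

View pics/w6.png

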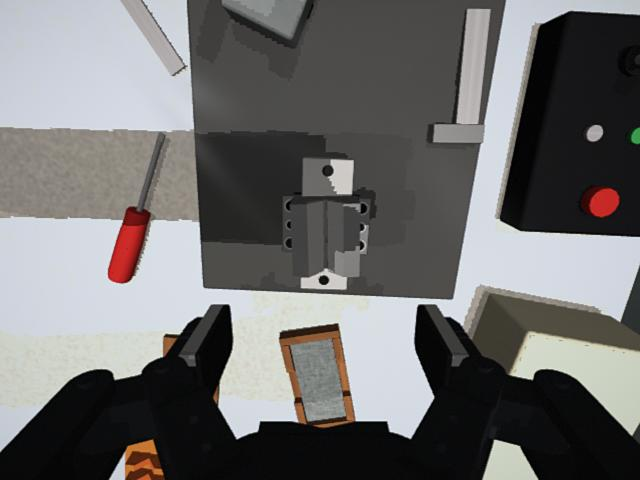

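The V-block top shows as two strips at (303,240) and (348,240), the parallel ends are at (328,175) and (323,280), and the riser is visible either side. All three fit cleanly, so I'll grasp the V-block.

```bash
python3 -c "
from h import *
rel((.595,-.1062,.112,93.8))"
```

```text
now [ 0.5936 -0.1056  0.2508] yaw 92.9 q7 0.01
(0.595, -0.1062, 0.112, 93.8) d [-0.0006  0.0014  0.1388] turn [-0.0001  0.0004 -0.0156]
```

In the tool's units: 0.139 m / 0.8 = 0.1738, 0.13 m / 0.8 = 0.1625, -0.016 rad / 4 = -0.004.

Request:
{"op": "move_arm", "data": {"plan": [{"delta_pos":[-0.0006,0.0019,0.05],"turn":[0,0,-0.004],"fingers":0.15},{"delta_pos":[-0.0006,0.0019,0.1],"turn":[0,0,-0.004],"fingers":0.15},{"delta_pos":[-0.0006,0.0019,0.1375],"turn":[0,0,-0.004],"fingers":0.15},{"delta_pos":[-0.0006,0.0019,0.1625],"turn":[0,0,-0.004],"fingers":0.15},{"delta_pos":[-0.0006,0.0019,0.1738],"turn":[0,0,-0.004],"fingers":0.15},{"delta_pos":[-0.0006,0.0019,0.1738],"turn":[0,0,-0.004],"fingers":0.15},{"delta_pos":[-0.0006,0.0019,0.1738],"turn":[0,0,-0.004],"fingers":0.15},{"delta_pos":[-0.0006,0.0019,0.1738],"turn":[0,0,-0.004],"fingers":0.3},{"delta_pos":[-0.0006,0.0019,0.1738],"turn":[0,0,-0.004],"fingers":1},{"delta_pos":[-0.0006,0.0019,0.1738],"turn":[0,0,-0.004],"fingers":1},{"delta_pos":[-0.0006,0.0019,0.1738],"turn":[0,0,-0.004],"fingers":1},{"delta_pos":[-0.0006,0.0019,0.1738],"turn":[0,0,-0.004],"fingers":1}], "force": 60}}

```text
clock: 12.32
position: [0.5958, -0.1052, 0.1127]
ee_rot: [0.683, 0.731, 0.0, 0.001]
ft_force: [-1.9, -0.3, 6.4]
grip_width: 0.577
grasp_force: 64.2
```

```bash
python3 -c "
from h import *
o=get_obs();print(o['grip_width'],o['grasp_force'],o['ft_force']);rel((.431,.317,.27,108.4),(.48,.11,.27,100))"
```

```text
0.5772805241724505 64.21423070132732 [-1.91736579 -0.26915928  6.41967501]
now [ 0.5958 -0.1052  0.1127] yaw 93.89 q7 -0.03
(0.431, 0.317, 0.27, 108.4) d [ 0.4323 -0.1356 -0.1577] turn [ 0.0009  0.0006 -0.2532]
(0.48, 0.11, 0.27, 100) d [ 0.2225 -0.1007 -0.1575] turn [ 0.0009  0.0006 -0.1066]
```

In the tool's units: 0.3 m / 0.8 = 0.375, -0.11 m / 0.8 = -0.1375, -0.16 rad / 4 = -0.04.

Request:
{"op": "move_arm", "data": {"plan": [{"delta_pos":[0,0,-0.0038],"turn":[0,0,0],"fingers":1},{"delta_pos":[0,0,-0.0125],"turn":[0,0,0],"fingers":1},{"delta_pos":[0,0,-0.0375],"turn":[0,0,0],"fingers":1},{"delta_pos":[0,0,-0.0875],"turn":[0,0,0],"fingers":1},{"delta_pos":[0,0,-0.1375],"turn":[0,0,0],"fingers":1},{"delta_pos":[0,0,-0.1875],"turn":[0,0,0],"fingers":1},{"delta_pos":[0.0625,-0.025,-0.2063],"turn":[0,0,-0.01],"fingers":1},{"delta_pos":[0.125,-0.0563,-0.2063],"turn":[0,0,-0.02],"fingers":1},{"delta_pos":[0.1875,-0.085,-0.2063],"turn":[0,0,-0.03],"fingers":1},{"delta_pos":[0.25,-0.1125,-0.2063],"turn":[0,0,-0.04],"fingers":1},{"delta_pos":[0.3125,-0.1375,-0.2063],"turn":[0,0,-0.05],"fingers":1},{"delta_pos":[0.375,-0.15,-0.2063],"turn":[0,0,-0.0633],"fingers":1}]}}

```text
clock: 13.82
position: [0.454, 0.1877, 0.2783]
ee_rot: [0.584, 0.812, 0.0, 0.001]
ft_force: [1.2, -0.2, -4.9]
grip_width: 0.574
grasp_force: 64.2
```

```bash
python3 -c "
from h import *
o=get_obs();print(o['grip_width'],o['grasp_force'],o['ft_force']);rel((.447,.269,.2,108.4))"
```

```text
0.5735614311021194 64.19336378574371 [ 1.16071403 -0.21981469 -4.93044165]
now [0.454  0.1877 0.2783] yaw 108.51 q7 -0.2
(0.447, 0.269, 0.2, 108.4) d [0.0795 0.019  0.0782] turn [0.0017 0.002  0.002 ]
```

In the tool's units: 0.08 m / 0.8 = 0.1, 0.019 m / 0.8 = 0.0238, 0.002 rad / 4 = 0.0005.

Request:
{"op": "move_arm", "data": {"plan": [{"delta_pos":[0.05,0.0125,0.0375],"turn":[0,0,0.0005],"fingers":1},{"delta_pos":[0.1,0.0238,0.075],"turn":[0,0,0.0005],"fingers":1},{"delta_pos":[0.1,0.0238,0.0975],"turn":[0,0,0.0005],"fingers":1},{"delta_pos":[0.1,0.0238,0.0975],"turn":[0,0,0.0005],"fingers":1},{"delta_pos":[0.1,0.0238,0.0975],"turn":[0,0,0.0005],"fingers":1},{"delta_pos":[0.1,0.0238,0.0975],"turn":[0,0,0.0005],"fingers":1}]}}

```text
clock: 14.58
position: [0.4489, 0.2674, 0.2]
ee_rot: [0.586, 0.81, 0.001, 0.001]
ft_force: [-0.3, 0.4, -4.9]
grip_width: 0.573
grasp_force: 64.3
```

```bash
cat > tray.py <<'E'
from h import *
import sys
def tray(name,x,y,r):
    c=wrist(name); P=cloud(c); hsv=cv2.cvtColor(c["color"],cv2.COLOR_RGB2HSV)
    m=(hsv[...,1]>80)&(hsv[...,0]<20)&(c["range_z"]>0)&(np.hypot(P[...,0]-x,P[...,1]-y)<r)&(P[...,2]>.012)&(P[...,2]<.022)
    print("tray",rect(plane(c,.016)[m]),m.sum())
    z=c["range_z"]; v,u=np.mgrid[:480,:640]; Q=np.stack([(u-c["cx"])/c["fx"]*z,(v-c["cy"])/c["fy"]*z,z],-1)
    M=c["tool_from_camera"]; T=Q@M[:3,:3].T+M[:3,3]
    b=(z>0)&(abs(T[...,0])<.08)&(abs(T[...,1])<.06)&(T[...,2]<.05)&(T[...,2]>-.05)&(hsv[...,2]>60)&(np.arange(480)[:,None]<420)
    q=T[b]; print("held: n",len(q),"x",np.percentile(q[:,0],[1,99]).round(4),"y",np.percentile(q[:,1],[1,99]).round(4),"z",np.percentile(q[:,2],[2,50,98]).round(4))
tray(sys.argv[1],*map(float,sys.argv[2:5]))
E
python3 tray.py w7.png .431 .317 .068; python3 -c "
from h import *
rel((.431,.317,.1,108.4))"
```

```text
tray (array([430.6, 318.9]), array([81.3, 86.9]), 18.1) 3125
held: n 5291 x [-0.0295  0.0266] y [-0.0447  0.0263] z [-0.0298 -0.0158  0.0109]
now [0.4488 0.2675 0.1998] yaw 108.2 q7 -0.47
(0.431, 0.317, 0.1, 108.4) d [ 0.0526 -0.0016  0.0998] turn [ 0.0016  0.0005 -0.0034]
```

View pics/w7.png

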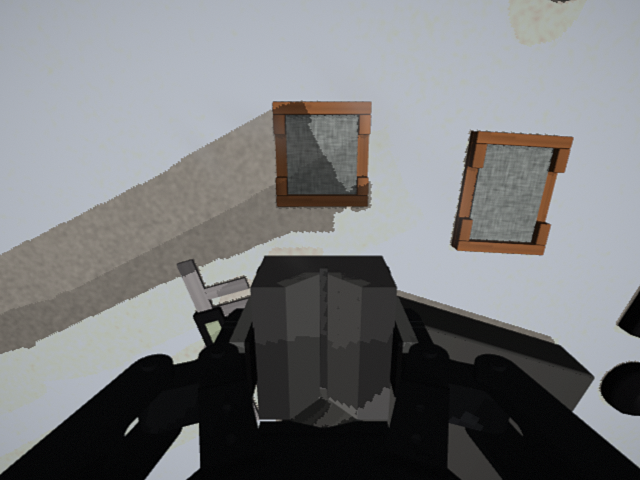

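The tray is at (323,155), with cut-outs on its left and right walls as required. The V-block is held squarely at (325,340), V up, and the riser tray is at (515,195).

```bash
python3 -c "
from h import *
rel((.4303,.3197,.021,108.2))"
```

```text
now [0.4488 0.2675 0.1998] yaw 108.2 q7 -0.47
(0.4303, 0.3197, 0.021, 108.2) d [ 0.0555 -0.0015  0.1788] turn [0.0016 0.0005 0.    ]
```

In the tool's units: 0.179 m / 0.8 = 0.2238, 0.0555 m / 0.8 = 0.0694, 0.0015 rad / 4 = 0.0004.

Request:
{"op": "move_arm", "data": {"plan": [{"delta_pos":[0.05,-0.0019,0.0375],"turn":[0.0004,0,0],"fingers":1},{"delta_pos":[0.0694,-0.0019,0.0875],"turn":[0.0004,0,0],"fingers":1},{"delta_pos":[0.0694,-0.0019,0.1375],"turn":[0.0004,0,0],"fingers":1},{"delta_pos":[0.0694,-0.0019,0.175],"turn":[0.0004,0,0],"fingers":1},{"delta_pos":[0.0694,-0.0019,0.2],"turn":[0.0004,0,0],"fingers":1},{"delta_pos":[0.0694,-0.0019,0.2125],"turn":[0.0004,0,0],"fingers":1},{"delta_pos":[0.0694,-0.0019,0.22],"turn":[0.0004,0,0],"fingers":1},{"delta_pos":[0.0694,-0.0019,0.2225],"turn":[0.0004,0,0],"fingers":1},{"delta_pos":[0.0694,-0.0019,0.2238],"turn":[0.0004,0,0],"fingers":1},{"delta_pos":[0.0694,-0.0019,0.2238],"turn":[0.0004,0,0],"fingers":1},{"delta_pos":[0.0694,-0.0019,0.2238],"turn":[0.0004,0,0],"fingers":1}]}}

```text
clock: 16.0
position: [0.4294, 0.3202, 0.0201]
ee_rot: [0.586, 0.81, -0.0, -0.0]
ft_force: [-0.1, -0.2, -5.2]
grip_width: 0.571
grasp_force: 64.3
```

In the tool's units: 0.0013 m / 0.8 = 0.0016, 0.0008 m / 0.8 = 0.001.

Request:
{"op": "move_arm", "data": {"plan": [{"delta_pos":[0,0,0.001],"turn":[0,0,0],"fingers":1},{"delta_pos":[0,0,0.0016],"turn":[0,0,0],"fingers":1},{"delta_pos":[0,0,0.0016],"turn":[0,0,0],"fingers":1}]}}

```text
clock: 16.38
position: [0.4295, 0.3202, 0.0197]
ee_rot: [0.586, 0.81, -0.001, 0.0]
ft_force: [-5.4, -5.8, 13.0]
grip_width: 0.575
grasp_force: 66.7
```

Touching down. I'll release and rise.

In the tool's units: -0.23 m / 0.8 = -0.2875, -0.001 m / 0.8 = -0.0013.

Request:
{"op": "move_arm", "data": {"plan": [{"delta_pos":[0,0,-0.0006],"turn":[0,0,0],"fingers":0.4},{"delta_pos":[0,0,-0.0006],"turn":[0,0,0],"fingers":0.3},{"delta_pos":[0,0,-0.0013],"turn":[0,0,0],"fingers":0.25},{"delta_pos":[0,0,-0.0013],"turn":[0,0,0],"fingers":0.25},{"delta_pos":[0,0,-0.0125],"turn":[0,0,0],"fingers":0.25},{"delta_pos":[0,0,-0.05],"turn":[0,0,0],"fingers":0.25},{"delta_pos":[0,0,-0.1125],"turn":[0,0,0],"fingers":0.25},{"delta_pos":[0,0,-0.175],"turn":[0,0,0],"fingers":0.25},{"delta_pos":[0,0,-0.2375],"turn":[0,0,0],"fingers":0.25},{"delta_pos":[0,0,-0.2875],"turn":[0,0,0],"fingers":0.2},{"delta_pos":[0,0,-0.2875],"turn":[0,0,0],"fingers":0.2},{"delta_pos":[0,0,-0.2875],"turn":[0,0,0],"fingers":0.2}]}}

```text
clock: 17.88
position: [0.4294, 0.32, 0.2481]
ee_rot: [0.586, 0.81, -0.001, -0.0]
ft_force: [-0.5, 0.1, -1.5]
grip_width: 0.796
grasp_force: 0.0
```

Run:
```python
from h import *
c=wrist("w8.png"); P=cloud(c); near=np.hypot(P[...,0]-.4306,P[...,1]-.3189)<.05
m=near&(P[...,2]>.035)&(P[...,2]<.046)
print("vblock",m.sum(),rect(plane(c,.04)[m]),"z",np.median(P[m][:,2]))
rel((.595,-.1048,.25,90.9))
```

```text
vblock 2023 (array([429.6, 318.9]), array([50. , 56.6]), 18.2) z 0.03972652764581864
now [0.4292 0.3198 0.2476] yaw 108.28 q7 -0.57
(0.595, -0.1048, 0.25, 90.9) d [-0.4552  0.0242 -0.0022] turn [-0.0026  0.001   0.3034]
```

The V-block is placed within 1 mm. Next is the parallel.

In the tool's units: -0.455 m / 0.8 = -0.5688, -0.25 m / 0.8 = -0.3125, 0.303 rad / 4 = 0.0758.

Request:
{"op": "move_arm", "data": {"plan": [{"delta_pos":[-0.0625,0.0038,-0.025],"turn":[0,0,0.01],"fingers":0.2},{"delta_pos":[-0.125,0.0063,-0.0375],"turn":[0,0,0.02],"fingers":0.2},{"delta_pos":[-0.1875,0.01,-0.0375],"turn":[0,0,0.03],"fingers":0.2},{"delta_pos":[-0.25,0.0138,-0.0375],"turn":[0,0,0.04],"fingers":0.2},{"delta_pos":[-0.3125,0.0175,-0.0375],"turn":[0,0,0.05],"fingers":0.2},{"delta_pos":[-0.375,0.02,-0.0375],"turn":[0,0,0.06],"fingers":0.2},{"delta_pos":[-0.4375,0.0238,-0.0375],"turn":[0,0,0.07],"fingers":0.2},{"delta_pos":[-0.5,0.0275,-0.0375],"turn":[0,0,0.0758],"fingers":0.2},{"delta_pos":[-0.5688,0.03,-0.025],"turn":[-0.0005,0.0003,0.0758],"fingers":0.2},{"delta_pos":[-0.5688,0.03,-0.0025],"turn":[-0.0005,0.0003,0.0758],"fingers":0.2},{"delta_pos":[-0.5688,0.03,-0.0025],"turn":[-0.0005,0.0003,0.0758],"fingers":0.2},{"delta_pos":[-0.5688,0.03,-0.0025],"turn":[-0.0005,0.0003,0.0758],"fingers":0.2}]}}

```text
clock: 19.42
position: [0.595, -0.1027, 0.2507]
ee_rot: [0.701, 0.714, 0.001, -0.0]
ft_force: [-0.2, 0.3, 0.6]
grip_width: 0.797
grasp_force: 0.0
```

Request:
{"op": "move_arm", "data": {"plan": [{"delta_pos":[0,0,0],"turn":[0,0,0],"fingers":0.2}]}}

```text
clock: 19.55
position: [0.5952, -0.1032, 0.2513]
ee_rot: [0.701, 0.713, 0.001, 0.0]
ft_force: [0.5, 0.4, -0.0]
grip_width: 0.798
grasp_force: 0.0
```

```bash
python3 st.py; python3 -c "
from h import *
rel((.595,-.1048,.096,90.9))"
```

```text
vtop 0 (array([0., 0.]), array([0., 0.]), 0.0) []
partop 6315 (array([ 595.1, -104.9]), array([ 39.8, 109.1]), 0.9) [([298, 162, 51, 130, 6315], (array([ 595.1, -104.9]), array([ 39.8, 109.1]), 0.9))]
risertop 2123 (array([ 595.2, -107.2]), array([74.8, 50. ]), 0.9) [([280, 199, 20, 57, 1057], (array([ 566. , -107.7]), array([16.2, 50. ]), 1.0)), ([347, 199, 21, 57, 1066], (array([ 624.4, -106.7]), array([16.4, 50. ]), 0.9))]
now [ 0.5953 -0.1034  0.2513] yaw 90.99 q7 -0.04
(0.594, -0.104, 0.25, 93) d [-0.0005 -0.0013  0.0013] turn [ 0.0015 -0.0004 -0.0351]
now [ 0.5953 -0.1034  0.2513] yaw 90.99 q7 -0.04
(0.595, -0.1048, 0.096, 90.9) d [-0.0014 -0.0005  0.1553] turn [ 0.0015 -0.0004  0.0015]
```

In the tool's units: 0.1558 m / 0.8 = 0.1948, -0.0015 m / 0.8 = -0.0019, 0.0015 rad / 4 = 0.0004.

Request:
{"op": "move_arm", "data": {"plan": [{"delta_pos":[-0.0019,-0.0006,0.0625],"turn":[0.0004,0,0],"fingers":0.3},{"delta_pos":[-0.0019,-0.0006,0.1125],"turn":[0.0004,0,0],"fingers":0.3},{"delta_pos":[-0.0019,-0.0006,0.1563],"turn":[0.0004,0,0],"fingers":0.3},{"delta_pos":[-0.0019,-0.0006,0.1813],"turn":[0.0004,0,0],"fingers":0.3},{"delta_pos":[-0.0019,-0.0006,0.1913],"turn":[0.0004,0,0],"fingers":0.3},{"delta_pos":[-0.0019,-0.0006,0.1948],"turn":[0.0004,0,0],"fingers":0.3},{"delta_pos":[-0.0019,-0.0006,0.1948],"turn":[0.0004,0,0],"fingers":0.3},{"delta_pos":[-0.0019,-0.0006,0.1948],"turn":[0.0004,0,0],"fingers":0.3},{"delta_pos":[-0.0019,-0.0006,0.1948],"turn":[0.0004,0,0],"fingers":0.4},{"delta_pos":[-0.0019,-0.0006,0.1948],"turn":[0.0004,0,0],"fingers":1},{"delta_pos":[-0.0019,-0.0006,0.1948],"turn":[0.0004,0,0],"fingers":1},{"delta_pos":[-0.0019,-0.0006,0.1948],"turn":[0.0004,0,0],"fingers":1}], "force": 60}}

```text
clock: 21.1
position: [0.5952, -0.1057, 0.0953]
ee_rot: [0.701, 0.713, 0.0, -0.0]
ft_force: [-0.3, 0.2, 5.3]
grip_width: 0.453
grasp_force: 62.3
```

```bash
python3 -c "
from h import *
o=get_obs();print(o['grip_width'],o['grasp_force'],o['ft_force']);rel((.6085,-.377,.25,102.3))"
```

```text
0.45306667006717893 62.28397250175476 [-0.30068379  0.22634917  5.3170224 ]
now [ 0.5952 -0.1057  0.0953] yaw 90.91 q7 -0.1
(0.6085, -0.377, 0.25, 102.3) d [-0.2714  0.009  -0.1548] turn [ 1.000e-04 -5.000e-04 -1.987e-01]
```

In the tool's units: -0.223 m / 0.8 = -0.2788, -0.21 m / 0.8 = -0.2625, -0.2 rad / 4 = -0.05.

Request:
{"op": "move_arm", "data": {"plan": [{"delta_pos":[0,0,-0.0038],"turn":[0,0,0],"fingers":1},{"delta_pos":[0,0,-0.0125],"turn":[0,0,0],"fingers":1},{"delta_pos":[0,0,-0.0375],"turn":[0,0,0],"fingers":1},{"delta_pos":[0,0,-0.0875],"turn":[0,0,0],"fingers":1},{"delta_pos":[-0.0375,0,-0.1375],"turn":[0,0,-0.0075],"fingers":1},{"delta_pos":[-0.1,0.0025,-0.1375],"turn":[0,0,-0.02],"fingers":1},{"delta_pos":[-0.1625,0.005,-0.1375],"turn":[0,0,-0.03],"fingers":1},{"delta_pos":[-0.2125,0.0063,-0.1375],"turn":[0,0,-0.04],"fingers":1},{"delta_pos":[-0.2625,0.0075,-0.125],"turn":[0,0,-0.05],"fingers":1},{"delta_pos":[-0.2788,0.0075,-0.125],"turn":[0,0,-0.05],"fingers":1},{"delta_pos":[-0.2788,0.0075,-0.125],"turn":[0,0,-0.05],"fingers":1},{"delta_pos":[-0.2788,0.0075,-0.125],"turn":[0,0,-0.05],"fingers":1}]}}

```text
clock: 22.6
position: [0.605, -0.3266, 0.1954]
ee_rot: [0.626, 0.78, 0.001, -0.001]
ft_force: [0.2, 0.6, -4.0]
grip_width: 0.452
grasp_force: 61.7
```

```bash
python3 tray.py w9.png .5975 -.3285 .09; python3 -c "
from h import *
rel((.5977,-.3293,.020,102.4))"
```

```text
tray (array([ 587.8, -279.5]), array([71.4, 40.9]), 12.4) 1848
held: n 22193 x [-0.0424  0.0549] y [-0.0199  0.0195] z [-0.0069 -0.0056 -0.0044]
now [ 0.6051 -0.3266  0.1953] yaw 102.51 q7 0.46
(0.5977, -0.3293, 0.02, 102.4) d [-0.0013 -0.0078  0.1753] turn [ 0.0001 -0.0012  0.0018]
```

View pics/w9.png

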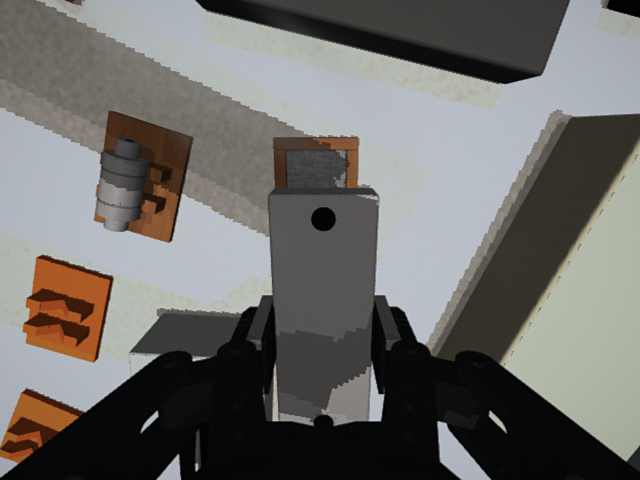

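The view shows the parallel held straight at (323,300), lined up with its tray's far rim at (316,145). The spindle is still lying in its cradle at (122,185).

In the tool's units: 0.1755 m / 0.8 = 0.2194, 0.175 m / 0.8 = 0.2188, 0.002 rad / 4 = 0.0005.

Request:
{"op": "move_arm", "data": {"plan": [{"delta_pos":[-0.0013,-0.0094,0.05],"turn":[0,-0.0003,0.0005],"fingers":1},{"delta_pos":[-0.0013,-0.0094,0.1],"turn":[0,-0.0003,0.0005],"fingers":1},{"delta_pos":[-0.0013,-0.0094,0.15],"turn":[0,-0.0003,0.0005],"fingers":1},{"delta_pos":[-0.0013,-0.0094,0.1813],"turn":[0,-0.0003,0.0005],"fingers":1},{"delta_pos":[-0.0013,-0.0094,0.2],"turn":[0,-0.0003,0.0005],"fingers":1},{"delta_pos":[-0.0013,-0.0094,0.21],"turn":[0,-0.0003,0.0005],"fingers":1},{"delta_pos":[-0.0013,-0.0094,0.2163],"turn":[0,-0.0003,0.0005],"fingers":1},{"delta_pos":[-0.0013,-0.0094,0.2188],"turn":[0,-0.0003,0.0005],"fingers":1},{"delta_pos":[-0.0013,-0.0094,0.2194],"turn":[0,-0.0003,0.0005],"fingers":1},{"delta_pos":[-0.0013,-0.0094,0.2194],"turn":[0,-0.0003,0.0005],"fingers":1}]}}

```text
clock: 23.9
position: [0.5973, -0.3312, 0.0195]
ee_rot: [0.628, 0.779, -0.0, 0.0]
ft_force: [-0.2, -0.4, -5.7]
grip_width: 0.45
grasp_force: 61.6
```

Request:
{"op": "move_arm", "data": {"plan": [{"delta_pos":[0.0019,0.0006,0.001],"turn":[0,0,0],"fingers":1},{"delta_pos":[0.0019,0.0006,0.0018],"turn":[0,0,0],"fingers":1},{"delta_pos":[0.0019,0.0006,0.0018],"turn":[0,0,0],"fingers":1},{"delta_pos":[0.0019,0.0006,0.0018],"turn":[0,0,0],"fingers":1}]}}

```text
clock: 24.4
position: [0.5974, -0.3296, 0.0184]
ee_rot: [0.628, 0.779, -0.0, -0.0]
ft_force: [-4.3, 2.1, 5.9]
grip_width: 0.453
grasp_force: 62.9
```

In the tool's units: -0.23 m / 0.8 = -0.2875, -0.19 m / 0.8 = -0.2375.

Request:
{"op": "move_arm", "data": {"plan": [{"delta_pos":[0,0,0],"turn":[0,0,0],"fingers":0.5},{"delta_pos":[0,0,0],"turn":[0,0,0],"fingers":0.4},{"delta_pos":[0,0,-0.0006],"turn":[0,0,0],"fingers":0.35},{"delta_pos":[0,0,-0.0006],"turn":[0,0,0],"fingers":0.35},{"delta_pos":[0,0,-0.0125],"turn":[0,0,0],"fingers":0.35},{"delta_pos":[0,0,-0.05],"turn":[0,0,0],"fingers":0.35},{"delta_pos":[0,0,-0.1125],"turn":[0,0,0],"fingers":0.3},{"delta_pos":[0,0,-0.175],"turn":[0,0,0],"fingers":0.2},{"delta_pos":[0,0,-0.2375],"turn":[0,0,0],"fingers":0.2},{"delta_pos":[0,0,-0.2875],"turn":[0,0,0],"fingers":0.2},{"delta_pos":[0,0,-0.2875],"turn":[0,0,0],"fingers":0.2},{"delta_pos":[0,0,-0.2875],"turn":[0,0,0],"fingers":0.2}]}}

```text
clock: 25.9
position: [0.5972, -0.3294, 0.2474]
ee_rot: [0.628, 0.779, -0.0, -0.0]
ft_force: [0.0, 0.7, -1.3]
grip_width: 0.801
grasp_force: 0.0
```

Run:
```python
from h import *
c=wrist("w10.png"); P=cloud(c); near=np.hypot(P[...,0]-.5975,P[...,1]+.3285)<.075
hsv=cv2.cvtColor(c["color"],cv2.COLOR_RGB2HSV)
m=near&(P[...,2]>.02)&(P[...,2]<.03)&(hsv[...,1]<70)
m=cv2.morphologyEx(m.astype(np.uint8),cv2.MORPH_OPEN,np.ones((3,3)))>0
print("par",m.sum(),rect(plane(c,.024)[m]),"z",np.median(P[m][:,2]))
rel((.595,-.107,.25,0.9),(.595,-.107,.25,180.9))
```

```text
par 4196 (array([ 597.1, -328.9]), array([ 39.8, 108.9]), 12.3) z 0.024062434167745318
now [ 0.597  -0.3293  0.2467] yaw 102.27 q7 0.48
(0.595, -0.107, 0.25, 0.9) d [ 0.2176  0.0453 -0.0032] turn [-2.2000e-03  1.3000e-03  1.7692e+00]
(0.595, -0.107, 0.25, 180.9) d [ 0.2176  0.0453 -0.0032] turn [-1.2000e-03 -2.1000e-03 -1.3724e+00]
```

The parallel is placed within 1 mm. Now the riser, with the tool turned by about 79°.

In the tool's units: 0.2175 m / 0.8 = 0.2719, 0.02 m / 0.8 = 0.025, -1.372 rad / 4 = -0.343.

Request:
{"op": "move_arm", "data": {"plan": [{"delta_pos":[0.05,0.0125,-0.0125],"turn":[0,0,-0.0425],"fingers":0.1},{"delta_pos":[0.1,0.025,-0.0125],"turn":[0,0,-0.085],"fingers":0.1},{"delta_pos":[0.1375,0.0313,-0.0125],"turn":[0,0,-0.1275],"fingers":0.1},{"delta_pos":[0.175,0.0375,-0.0125],"turn":[0,0,-0.17],"fingers":0.1},{"delta_pos":[0.2125,0.0438,-0.0125],"turn":[0,0,-0.2125],"fingers":0.1},{"delta_pos":[0.2375,0.05,-0.0125],"turn":[0,0,-0.255],"fingers":0.1},{"delta_pos":[0.2625,0.0538,-0.0063],"turn":[0,0,-0.2975],"fingers":0.1},{"delta_pos":[0.2719,0.0569,-0.0038],"turn":[-0.0003,-0.0005,-0.343],"fingers":0.1},{"delta_pos":[0.2719,0.0569,-0.0038],"turn":[-0.0003,-0.0005,-0.343],"fingers":0.1},{"delta_pos":[0.2719,0.0569,-0.0038],"turn":[-0.0003,-0.0005,-0.343],"fingers":0.1},{"delta_pos":[0.2719,0.0569,-0.0038],"turn":[-0.0003,-0.0005,-0.343],"fingers":0.1},{"delta_pos":[0.2719,0.0569,-0.0038],"turn":[-0.0003,-0.0005,-0.343],"fingers":0.1}]}}

```text
clock: 27.45
position: [0.5957, -0.1076, 0.2506]
ee_rot: [-0.007, 1.0, -0.0, 0.001]
ft_force: [0.0, -0.3, 0.2]
grip_width: 0.898
grasp_force: 0.0
```

```bash
python3 st.py; python3 -c "
from h import *
rel((.595,-.107,.073,180.9))"
```

```text
vtop 0 (array([0., 0.]), array([0., 0.]), 0.0) []
partop 0 (array([0., 0.]), array([0., 0.]), 0.0) []
risertop 4934 (array([ 594.3, -107.8]), array([74.9, 49.8]), 0.7) [([294, 178, 60, 86, 4934], (array([ 594.3, -107.8]), array([74.9, 49.8]), 0.7))]
now [ 0.5957 -0.1075  0.2506] yaw -179.2 q7 1.45
(0.594, -0.104, 0.25, 93) d [0.0017 0.0035 0.0006] turn [3.0000e-04 1.6000e-03 1.5325e+00]
now [ 0.5957 -0.1075  0.2506] yaw -179.2 q7 1.45
(0.595, -0.107, 0.073, 180.9) d [0.0009 0.0006 0.1776] turn [-0.0008  0.0012 -0.0017]
```

View pics/w6.png

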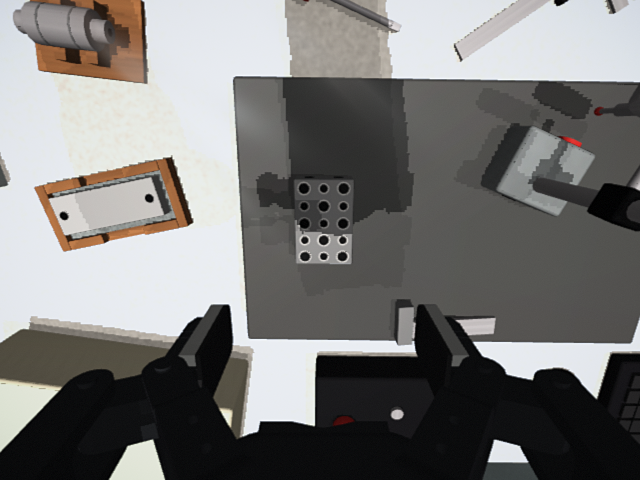

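The riser at (323,220) is free, the parallel lies in its tray at (110,205), and the gauge base at (545,170) is well clear.

In the tool's units: 0.1786 m / 0.8 = 0.2233, 0.0007 m / 0.8 = 0.0009, 0.001 rad / 4 = 0.0003.

Request:
{"op": "move_arm", "data": {"plan": [{"delta_pos":[0.0009,0,0.0625],"turn":[0,0.0003,0],"fingers":0.15},{"delta_pos":[0.0009,0,0.125],"turn":[0,0.0003,0],"fingers":0.15},{"delta_pos":[0.0009,0,0.175],"turn":[0,0.0003,0],"fingers":0.15},{"delta_pos":[0.0009,0,0.2063],"turn":[0,0.0003,0],"fingers":0.15},{"delta_pos":[0.0009,0,0.2188],"turn":[0,0.0003,0],"fingers":0.15},{"delta_pos":[0.0009,0,0.2233],"turn":[0,0.0003,0],"fingers":0.15},{"delta_pos":[0.0009,0,0.2233],"turn":[0,0.0003,0],"fingers":0.15},{"delta_pos":[0.0009,0,0.2233],"turn":[0,0.0003,0],"fingers":0.15},{"delta_pos":[0.0009,0,0.2233],"turn":[0,0.0003,0],"fingers":0.3},{"delta_pos":[0.0009,0,0.2233],"turn":[0,0.0003,0],"fingers":1},{"delta_pos":[0.0009,0,0.2233],"turn":[0,0.0003,0],"fingers":1},{"delta_pos":[0.0009,0,0.2233],"turn":[0,0.0003,0],"fingers":1}], "force": 60}}

```text
clock: 29.0
position: [0.5956, -0.1076, 0.0727]
ee_rot: [-0.007, 1.0, -0.001, 0.0]
ft_force: [-1.5, -0.9, 5.3]
grip_width: 0.568
grasp_force: 64.3
```

```bash
python3 -c "
from h import *
o=get_obs();print(o['grip_width'],o['grasp_force'],o['ft_force']);rel((.617,.284,.27,104.7))"
```

```text
0.5684542752847351 64.34990286827087 [-1.53050663 -0.90155123  5.33736237]
now [ 0.5956 -0.1076  0.0727] yaw -179.14 q7 1.36
(0.617, 0.284, 0.27, 104.7) d [-0.0275  0.391  -0.1978] turn [-4.0000e-04  1.6000e-03  1.3292e+00]
```

In the tool's units: 0.21 m / 0.8 = 0.2625, -0.205 m / 0.8 = -0.2563, 1.15 rad / 4 = 0.2875.

Request:
{"op": "move_arm", "data": {"plan": [{"delta_pos":[0,0,-0.0038],"turn":[0,0,0],"fingers":1},{"delta_pos":[0,0,-0.0125],"turn":[0,0,0],"fingers":1},{"delta_pos":[0,0,-0.0375],"turn":[0,0,0],"fingers":1},{"delta_pos":[0,0,-0.0875],"turn":[0,0,0],"fingers":1},{"delta_pos":[0,0,-0.1375],"turn":[0,0,0.025],"fingers":1},{"delta_pos":[0,0,-0.1875],"turn":[0,0,0.0625],"fingers":1},{"delta_pos":[0,0,-0.2375],"turn":[0,0,0.1],"fingers":1},{"delta_pos":[0,0.025,-0.2563],"turn":[0,0,0.1375],"fingers":1},{"delta_pos":[-0.0063,0.075,-0.2563],"turn":[0,0,0.175],"fingers":1},{"delta_pos":[-0.01,0.1375,-0.2563],"turn":[0,0,0.2125],"fingers":1},{"delta_pos":[-0.015,0.2,-0.2563],"turn":[0,0,0.25],"fingers":1},{"delta_pos":[-0.0188,0.2625,-0.2563],"turn":[0,0,0.2875],"fingers":1}]}}

```text
clock: 30.5
position: [0.6066, 0.1048, 0.2782]
ee_rot: [0.539, 0.842, 0.0, 0.001]
ft_force: [0.3, -0.0, -6.1]
grip_width: 0.572
grasp_force: 64.1
```

```bash
python3 -c "
from h import *
o=get_obs();print(o['grip_width'],o['grasp_force'],o['ft_force']);rel((.617,.284,.2,104.7))"
```

```text
0.5719310249127183 64.08620595932007 [ 3.36562279e-01 -2.92939533e-04 -6.07564184e+00]
now [0.6066 0.1048 0.2782] yaw 114.72 q7 -0.01
(0.617, 0.284, 0.2, 104.7) d [0.1585 0.0843 0.0781] turn [0.0009 0.0007 0.1749]
```

In the tool's units: 0.1585 m / 0.8 = 0.1981, 0.01 m / 0.8 = 0.0125, 0.175 rad / 4 = 0.0438.

Request:
{"op": "move_arm", "data": {"plan": [{"delta_pos":[0.05,0.0263,0],"turn":[0,0,0.015],"fingers":1},{"delta_pos":[0.1,0.0525,0],"turn":[0,0,0.03],"fingers":1},{"delta_pos":[0.15,0.0788,0],"turn":[0,0,0.0438],"fingers":1},{"delta_pos":[0.1938,0.1025,0.0125],"turn":[0,0,0.0438],"fingers":1},{"delta_pos":[0.1981,0.1056,0.05],"turn":[0,0,0.0438],"fingers":1},{"delta_pos":[0.1981,0.1056,0.0975],"turn":[0,0,0.0438],"fingers":1},{"delta_pos":[0.1981,0.1056,0.0975],"turn":[0,0,0.0438],"fingers":1},{"delta_pos":[0.1981,0.1056,0.0975],"turn":[0,0,0.0438],"fingers":1},{"delta_pos":[0.1981,0.1056,0.0975],"turn":[0,0,0.0438],"fingers":1}]}}

```text
clock: 31.62
position: [0.6173, 0.2827, 0.2011]
ee_rot: [0.609, 0.793, 0.001, 0.001]
ft_force: [1.0, 0.1, -6.4]
grip_width: 0.569
grasp_force: 65.3
```

```bash
python3 tray.py w11.png .6026 .3364 .078; python3 -c "
from h import *
rel((.6026,.3364,.0215,104.7))"
```

```text
tray (array([602.4, 338.7]), array([ 81.1, 104.9]), 14.9) 3256
held: n 13606 x [-0.0365  0.037 ] y [-0.0299  0.0303] z [-0.0284 -0.0124 -0.0039]
now [0.6172 0.2826 0.2007] yaw 104.94 q7 -0.48
(0.6026, 0.3364, 0.0215, 104.7) d [ 0.0558 -0.0007  0.1792] turn [0.0026 0.0001 0.0042]
```

View pics/w11.png

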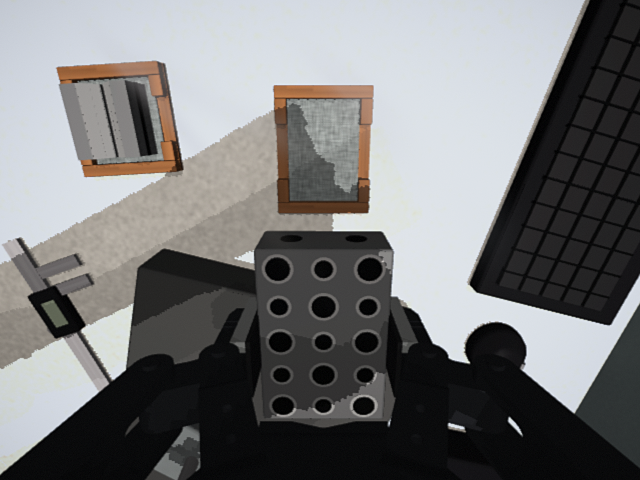

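The riser is held squarely at (323,325), its tray is empty at (323,150), and the V-block is in its tray at (118,120).

In the tool's units: 0.179 m / 0.8 = 0.2238, 0.057 m / 0.8 = 0.0713, 0.003 rad / 4 = 0.0008.

Request:
{"op": "move_arm", "data": {"plan": [{"delta_pos":[0.05,-0.0006,0.0375],"turn":[0.0006,0,0.0008],"fingers":1},{"delta_pos":[0.0713,-0.0006,0.0875],"turn":[0.0006,0,0.0008],"fingers":1},{"delta_pos":[0.0713,-0.0006,0.1375],"turn":[0.0006,0,0.0008],"fingers":1},{"delta_pos":[0.0713,-0.0006,0.175],"turn":[0.0006,0,0.0008],"fingers":1},{"delta_pos":[0.0713,-0.0006,0.2],"turn":[0.0006,0,0.0008],"fingers":1},{"delta_pos":[0.0713,-0.0006,0.2125],"turn":[0.0006,0,0.0008],"fingers":1},{"delta_pos":[0.0713,-0.0006,0.22],"turn":[0.0006,0,0.0008],"fingers":1},{"delta_pos":[0.0713,-0.0006,0.2225],"turn":[0.0006,0,0.0008],"fingers":1},{"delta_pos":[0.0713,-0.0006,0.2238],"turn":[0.0006,0,0.0008],"fingers":1},{"delta_pos":[0.0713,-0.0006,0.2238],"turn":[0.0006,0,0.0008],"fingers":1},{"delta_pos":[0.0713,-0.0006,0.2238],"turn":[0.0006,0,0.0008],"fingers":1}]}}

```text
clock: 33.05
position: [0.6019, 0.3374, 0.0208]
ee_rot: [0.61, 0.792, -0.001, -0.0]
ft_force: [-3.1, -1.8, 2.9]
grip_width: 0.568
grasp_force: 66.6
```

Request:
{"op": "move_arm", "data": {"plan": [{"delta_pos":[0,0,0.0006],"turn":[0,0,0],"fingers":1},{"delta_pos":[0,0,0.0013],"turn":[0,0,0],"fingers":1},{"delta_pos":[0,0,0.0013],"turn":[0,0,0],"fingers":1}]}}

```text
clock: 33.42
position: [0.6019, 0.3373, 0.0207]
ee_rot: [0.61, 0.792, -0.001, -0.0]
ft_force: [-6.3, -4.5, 12.4]
grip_width: 0.571
grasp_force: 67.9
```

In the tool's units: -0.2 m / 0.8 = -0.25, -0.001 m / 0.8 = -0.0013.

Request:
{"op": "move_arm", "data": {"plan": [{"delta_pos":[0,0,-0.0006],"turn":[0,0,0],"fingers":0.4},{"delta_pos":[0,0,-0.0006],"turn":[0,0,0],"fingers":0.3},{"delta_pos":[0,0,-0.0013],"turn":[0,0,0],"fingers":0.25},{"delta_pos":[0,0,-0.0013],"turn":[0,0,0],"fingers":0.25},{"delta_pos":[0,0,-0.0125],"turn":[0,0,0],"fingers":0.25},{"delta_pos":[0,0,-0.05],"turn":[0,0,0],"fingers":0.25},{"delta_pos":[0,0,-0.1125],"turn":[0,0,0],"fingers":0.25},{"delta_pos":[0,0,-0.175],"turn":[0,0,0],"fingers":0.25},{"delta_pos":[0,0,-0.2375],"turn":[0,0,0],"fingers":0.25},{"delta_pos":[0,0,-0.25],"turn":[0,0,0],"fingers":0.2},{"delta_pos":[0,0,-0.25],"turn":[0,0,0],"fingers":0.2},{"delta_pos":[0,0,-0.25],"turn":[0,0,0],"fingers":0.2}]}}

```text
clock: 34.92
position: [0.6015, 0.3369, 0.217]
ee_rot: [0.61, 0.792, -0.002, -0.001]
ft_force: [-0.1, -0.5, -0.5]
grip_width: 0.804
grasp_force: 0.0
```

Run:
```python
from h import *
c=wrist("w12.png"); P=cloud(c); near=np.hypot(P[...,0]-.6024,P[...,1]-.3378)<.06
hsv=cv2.cvtColor(c["color"],cv2.COLOR_RGB2HSV)
m=near&(P[...,2]>.028)&(P[...,2]<.04)&(hsv[...,1]<70)
print("riser",m.sum(),rect(plane(c,.033)[m]),"z",np.median(P[m][:,2]))
m=(hsv[...,1]>80)&(hsv[...,0]<20)&(np.hypot(P[...,0]-.6024,P[...,1]-.3378)<.08)&(P[...,2]>.011)&(P[...,2]<.022)
print("tray",rect(plane(c,.016)[m]))
t=camera("top"); save("top9.png",t["color"])
```

```text
riser 4309 (array([601.5, 337.8]), array([49.8, 75.2]), 14.6) z 0.033117684679883984
tray (array([602.3, 339.1]), array([ 81.2, 106.5]), 14.8)
```

View pics/top9.png

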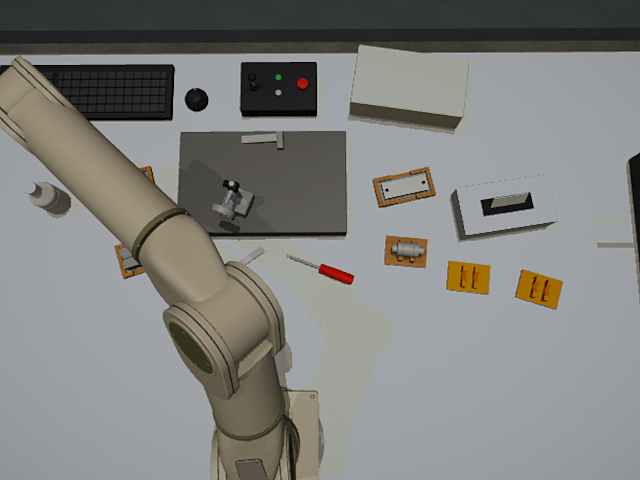

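The spindle is in its cradle at (406,250), the parallel is in its tray at (404,187), and the gauge stand at (233,200) hasn't moved. The riser measures about 1.5 mm off centre in its tray, and the V-block was measured earlier, so I'm handing in.

```bash
python3 -c "
from workcell import hand_in
print(hand_in())"
```

```text
the job is handed in; nothing more can be done
None
```

The stack is taken apart and handed in at about 35 s: spindle, V-block, parallel and riser are each in their own holder, 1–2 mm off centre by camera, and the gauge stand was left where it stood; hand-in returned no verdict.

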